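# Put the tuning forks back in their block in order of pitch

### The arm

A 6-joint arm with a two-finger parallel gripper is mounted at the origin on a cart in front of the work surface, level with it; the furniture and walls round the work are solid. World frame = base frame: x ahead of the robot, y to its left, z up, the work surface at z = 0. Lengths are in m, angles in rad, forces in N, time in s.
With the tool pointing down it reaches from about 0.275 to 0.825 m from the base axis. Payload 5.2 kg.
Tool frame: the origin (TCP) lies midway between the tips of the shut fingers; the grasp point (between the pads) lies 19 mm behind it; z points along the fingers, y is the line along which they close (so a half turn about z gives the same grasp; the last joint's range is limited). The gripper opens to 93 mm and grips with 3 to 60 N. Pads are 15 mm wide; open, the fingers measure 128 mm over their backs; the gripper's body (75 mm by 188 mm) begins 65 mm behind the grasp point.
Start: joints at [0.908, 0.259, 1.535, -0, 1.348, -0.203], TCP at [0.244, 0.493, 0.219] pointing down, gripper open.
Joint ranges: [-3.14, 3.14], [-0.91, 2.08], [0.19, 2.58], [-1.22, 4.36], [0.22, 2.71], [-3.12, 3.12]. Speed limits (rad/s): [2.57, 2.57, 3.14, 3.14, 3.14, 3.14].

### API

Orientations are given as [roll, pitch, yaw] about the fixed x, y, z axes, in that order (R = Rz(yaw) Ry(pitch) Rx(roll)).
In Python, from cell import readout, vision, arm, models gives the robot as it stands.
- The arm moves only by the tool arm_command, never from a script. Its argument "plan" is a list of rows, each a list of 7 numbers: the shift along the tool's x, y, z as a fraction of full scale, then the turn, a rotation vector about the tool's x, y, z as a fraction of full scale, then the gripper's target within -1 to 1 (shut at 1, half-way at 0, fully open at -1). A call has 1 to 20 rows; each row shifts and turns the commanded pose from where the row before left it, along the tool's axes as they then stand; what a row does not reach is not made up. Full scale, the value 1, is 2 cm for a shift and 0.12 rad for a turn. A row lasts 1/10 s, in which the tool goes at most 50 mm and 8.59 degrees, less where a joint would pass 70% of its speed; a pose out of reach is approached as far as the arm can. A call with a number of a shift or a turn outside -1 to 1 is refused whole. A call with a gripper value outside its range is refused whole. The fingers move at their own pace and stop on an object; the grip force is fixed at half the most. Time passes only in rows, so rows that do not move let the fingers close. It gives the time, the measured TCP pose, the force, the opening and the grip force at its end, in the units of the state.
- readout.observe(): the state, without advancing time (a new reading comes with each control period).
- vision.get_image(name): name is "side" or "top"; returns a dict with "frame" (420x560x3 uint8, red, green, blue), "intrinsics" (3x3 intrinsics, pixels), "k1" (the pictures are not rectified: a ray, as slopes to the right and down, at radius r is drawn at 1 + k1 r^2 times it, then the intrinsics apply), "R" (3x3) and "t" (3): a world point X has camera coordinates R X + t. Camera axes: x right, y down, z forward; pixel columns grow to the right and rows downward; lengths in m; the calibration is good to about 2 mm. A picture is of the moment at which its call begins. There is no depth.
- arm.job_done(): hands the job in; it is judged then, once.
Trained networks look in a picture, given as the dict that the camera call returned (one of the last four; its "shot" number tells which), for a name from the list of things; names that differ only in an ending like _2 or _b are one class to them, and where a whole thing is asked for, a point or a joint stands for the part that bears it (a point fixed in the world has none). Each returns a list of dicts, best first, with "score" (0 to 1); they miss things now and then, are a little off and sometimes report something else, mostly with a low value. They report only what shows in the picture. A call takes as long as a camera call. They do not tell look-alikes from the thing itself.
- models.spot_in(picture, name): "bbox" ([centre column, centre row, width, height] in pixels, round what is visible of it).
- models.masks_of(picture, name): "region" (420x560 bool, what is visible of it) and "bbox" ([centre column, centre row, width, height] in pixels, round what is visible of it).
The state is a dict: "time_s": time; "joints": joint angles; "dq": joint speeds; "tau": joint torques, N m; "ee_pos": TCP position; "tcp_rot": TCP orientation; "contact_force": force on the tool from outside, world axes, zero at the start; "torque": the same for the moment, N m; "grip_width": finger opening in m; "grasp_force": force on a finger pad.
Only numpy, scipy, OpenCV 4.12 (cv2) and the standard library are available. Lean on these libraries where they do the work, as an engineer would, in place of code of your own. Each camera call takes 0.05 s, during which the arm holds its last target. There are 200 camera calls.

### The job

The sound lesson is over: draw each of the four tuning forks straight up out of the brass socket on its resonance box and stand it in the wooden storage block, its stem fully down in a hole. The block is kept like a piano: the longest fork (the lowest note) in the hole at the left end as seen from the robot, then in order of length down to the shortest at the right end. Keep the forks upright all the way and leave the striker lying where it is.

Things in the scene. Friction and masses are not known exactly. Their poses are not given: they have to be found in the camera images.
- fork_a: the longest of four steel tuning forks, 151 mm tall: round stem 9 mm thick and 40 mm long, rounded U, and from 54 mm above the foot two straight prongs 8 x 9 mm, 26 mm over their outer faces (pinch these from above, near the tips). Origin at the stem's foot, z up to the tips, prongs apart along y. Stands at the start in the socket of its own box, turned any way. About 98 g
- fork_b: the second longest of four steel tuning forks, 136 mm tall: round stem 9 mm thick and 40 mm long, rounded U, and from 54 mm above the foot two straight prongs 8 x 9 mm, 26 mm over their outer faces (pinch these from above, near the tips). Origin at the stem's foot, z up to the tips, prongs apart along y. Stands at the start in the socket of its own box, turned any way. About 87 g
- fork_c: the second shortest of four steel tuning forks, 121 mm tall: round stem 9 mm thick and 40 mm long, rounded U, and from 54 mm above the foot two straight prongs 8 x 9 mm, 26 mm over their outer faces (pinch these from above, near the tips). Origin at the stem's foot, z up to the tips, prongs apart along y. Stands at the start in the socket of its own box, turned any way. About 77 g
- fork_d: the shortest of four steel tuning forks, 106 mm tall: round stem 9 mm thick and 40 mm long, rounded U, and from 54 mm above the foot two straight prongs 8 x 9 mm, 26 mm over their outer faces (pinch these from above, near the tips). Origin at the stem's foot, z up to the tips, prongs apart along y. Stands at the start in the socket of its own box, turned any way. About 66 g
- box_a: wooden resonance box of the longest fork, 145 x 60 mm (x, y), 46 mm high, open at one end, fixed to the table; longer forks have longer boxes. Origin at the centre of its underside. In the middle of its top a brass socket, 19 mm wide, rim 72 mm above the table; its upright bore, 10 mm wide, holds the fork's stem 22 mm deep, foot 50 mm above the table
- box_b: wooden resonance box of the second longest fork, 108 x 56 mm (x, y), 43 mm high, open at one end, fixed to the table; longer forks have longer boxes. Origin at the centre of its underside. In the middle of its top a brass socket, 19 mm wide, rim 69 mm above the table; its upright bore, 10 mm wide, holds the fork's stem 22 mm deep, foot 47 mm above the table
- box_c: wooden resonance box of the second shortest fork, 82 x 52 mm (x, y), 40 mm high, open at one end, fixed to the table; longer forks have longer boxes. Origin at the centre of its underside. In the middle of its top a brass socket, 19 mm wide, rim 66 mm above the table; its upright bore, 10 mm wide, holds the fork's stem 22 mm deep, foot 44 mm above the table
- box_d: wooden resonance box of the shortest fork, 62 x 48 mm (x, y), 37 mm high, open at one end, fixed to the table; longer forks have longer boxes. Origin at the centre of its underside. In the middle of its top a brass socket, 19 mm wide, rim 63 mm above the table; its upright bore, 10 mm wide, holds the fork's stem 22 mm deep, foot 41 mm above the table
- fork_block: wooden storage block, 56 x 216 mm (plinth 64 x 224), 40 mm high, fixed to the table. Origin at the centre of its underside, z up, y along its row of four stem holes, to the robot's left (turned up to 0.2 rad). Holes at x = 0, y = +78, +26, -26, -78 mm, each 11.5 mm wide, floor 12 mm above the table, mouth countersunk 5 mm all round. A stem stands home with its foot on the hole's floor, turned any way
- striker: bystander: rubber-headed wooden fork striker lying on the table right of the work, 171 mm long, head 22 mm thick, origin under its handle near the middle, x along the handle towards the head
Mind the look-alikes: they are no part of the job. Leave any green or red look-alike of the fork_d alone.

How it is judged:
At the end, for the whole second after the job is handed in: all four forks stand released and still in the block, longest to shortest from left to right: each stem within 8 mm of the axis of its own hole across and along the block, its foot less than 18 mm above the table (the hole floor is at 12 mm), less than 0.2 rad from upright (x of fork_a in the frame of fork_block between -0.008 and 0.008 m and y of fork_a in the frame of fork_block between 0.07 and 0.086 m and z of each of fork_a, fork_b, fork_c, fork_d in the frame of fork_block below 0.018 m and angle between each of fork_a, fork_b, fork_c, fork_d's own z axis and vertical below 0.2 rad and linear speed of each of fork_a, fork_b, fork_c, fork_d below 0.03 m/s and x of fork_b in the frame of fork_block between -0.008 and 0.008 m and y of fork_b in the frame of fork_block between 0.018 and 0.034 m and x of fork_c in the frame of fork_block between -0.008 and 0.008 m and y of fork_c in the frame of fork_block between -0.034 and -0.018 m and x of fork_d in the frame of fork_block between -0.008 and 0.008 m and y of fork_d in the frame of fork_block between -0.086 and -0.07 m); the robot touches nothing.
It fails at once if the longest fork tipped over or pulled askew (more than 0.6 rad from upright) (angle between fork_a's own z axis and vertical above 0.6 rad).
It fails at once if the second longest fork tipped over or pulled askew (more than 0.6 rad from upright) (angle between fork_b's own z axis and vertical above 0.6 rad).
It fails at once if the second shortest fork tipped over or pulled askew (more than 0.6 rad from upright) (angle between fork_c's own z axis and vertical above 0.6 rad).
It fails at once if the shortest fork tipped over or pulled askew (more than 0.6 rad from upright) (angle between fork_d's own z axis and vertical above 0.6 rad).
It fails at once if striker shifted by more than 30 mm (distance of striker from where it was at the start of the episode above 0.03 m).
It also fails if it takes over 120 s, if anything falls off the work surface, if the arm or the gripper's body presses on something with over 40 N, if the wrist force passes 120 N, or if a joint passes its speed limit or range.

## Working session

There is one attempt and no reset: what is moved stays moved. The work goes in short steps, Python scripts to look and compute and a tool call to move; the robot and the scene stay as the last step left them, time stands still between calls to the robot, and variables do not carry over. Pictures are saved under pics/ and viewed, at most 14 in all, crops included, and the job is handed in when it is done.

Besides the shell and the picture viewer there is one more tool, called as a command line: name --pt "numbers of a row" for each row, then --argument value for the rest. arm_command: Moves the arm, as the interface text tells. Its arguments: {"type":"object","properties":{"plan":{"type":"array"}},"required":["plan"]}

```bash
mkdir -p pics; ls; cat > h.py <<'E'
import numpy as np, cv2
from cell import readout, vision, arm, models
def save(p,n): cv2.imwrite('pics/'+n,cv2.cvtColor(p["frame"],cv2.COLOR_RGB2BGR))
def proj(p,X):
    c=(np.atleast_2d(X)@np.array(p["R"]).T)+p["t"]; s=c[:,:2]/c[:,2:]; s=s*(1+p["k1"]*(s**2).sum(1,keepdims=True))
    K=np.array(p["intrinsics"]); return s@K[:2,:2].T+K[:2,2]
def onz(p,uv,z):
    K=np.array(p["intrinsics"]); d=np.linalg.solve(K[:2,:2],(np.array(uv,float)-K[:2,2])); s=d.copy()
    for _ in range(20): s=d/(1+p["k1"]*(s@s))
    R=np.array(p["R"]); r=R.T@np.array([*s,1]); o=-R.T@np.array(p["t"]); return o+r*(z-o[2])/r[2]
E
python3 - <<'E'
from h import *
for n in("top","side"):
    p=vision.get_image(n); save(p,n+"0.png"); R=np.array(p["R"]);print(n,-R.T@p["t"],R.tolist(),p["k1"],np.array(p["intrinsics"]).tolist())
    for c in("fork_a","box_a","fork_block","striker"):
        print(c,[(np.round(d["bbox"]).tolist(),round(d["score"],2)) for d in models.spot_in(p,c)])
print(readout.observe())
E
```

```text
pics
top [0.32853288 0.03632114 1.07778915] [[0.01835035514711789, -0.9997932281216619, 0.008761590497210378], [-0.9863336661828054, -0.01953698875674295, -0.1635976926020194], [0.1637350402948635, -0.005639775916209858, -0.9864882308001723]] -0.0020567508787609767 [[476.95711681354487, 0.0, 276.2674433323809], [0.0, 476.95711681354487, 213.11415610728997], [0.0, 0.0, 1.0]]
fork_a [([282.0, 166.0, 17.0, 21.0], 0.66), ([137.0, 169.0, 21.0, 16.0], 0.66), ([182.0, 186.0, 14.0, 22.0], 0.63), ([160.0, 213.0, 17.0, 20.0], 0.6), ([360.0, 169.0, 25.0, 24.0], 0.52)]
box_a [([221.0, 181.0, 30.0, 45.0], 0.9), ([350.0, 179.0, 35.0, 70.0], 0.82), ([281.0, 180.0, 29.0, 36.0], 0.77), ([148.0, 180.0, 24.0, 33.0], 0.75)]
fork_block [([241.0, 244.0, 101.0, 45.0], 0.98)]
striker [([147.0, 178.0, 22.0, 28.0], 0.59)]
side [ 0.30076444 -0.73162626  0.64857703] [[0.9609096694026872, -0.2768072917017384, 0.005507314151827737], [-0.15879837417315004, -0.5673296873410333, -0.8080347159754275], [0.22679436414598683, 0.7755738192604713, -0.589109130186711]] -0.0996923381204918 [[444.6842968865662, 0.0, 286.3161
[... 506 characters left out ...]
9.0, 342.0, 86.0, 48.0], 0.8)]
{'time_s': 0.5, 'joints': array([ 9.08208298e-01,  2.58608538e-01,  1.53505843e+00, -9.96532093e-06,
        1.34800229e+00, -2.02790872e-01]), 'dq': array([ 0.00044059, -0.00025428,  0.00037523,  0.00130155, -0.00106807,
        0.00043645]), 'tau': array([-1.32799087e-03, -4.36816335e+01, -2.84071273e+01,  7.18521816e-02,
        3.24609107e-02, -3.96534244e-05]), 'ee_pos': array([0.24403238, 0.49286785, 0.21862465]), 'tcp_rot': array([-3.14151567e+00, -5.90745453e-06,  2.68179770e+00]), 'contact_force': array([0.16113697, 0.09618799, 0.04893123]), 'torque': array([-0.01480303,  0.01185959, -0.04068709]), 'grasp_force': 0.0, 'grip_width': 0.09311591925118486}
```

```bash
python3 - <<'E'
import cv2
a=cv2.imread('pics/top0.png');cv2.imwrite('pics/t1.png',cv2.resize(a[130:290,110:400],(800,441),interpolation=cv2.INTER_CUBIC))
a=cv2.imread('pics/side0.png');cv2.imwrite('pics/s1.png',cv2.resize(a[100:380,180:440],(557,600),interpolation=cv2.INTER_CUBIC))
E
```

```text
(no output)
```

View pics/t1.png

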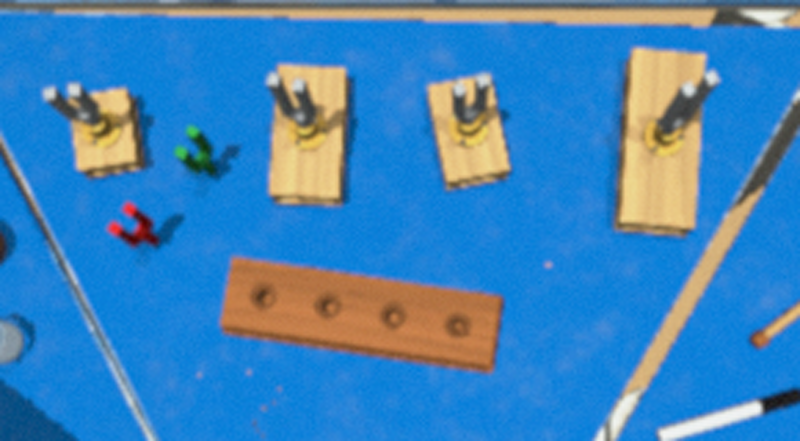

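View pics/s1.png

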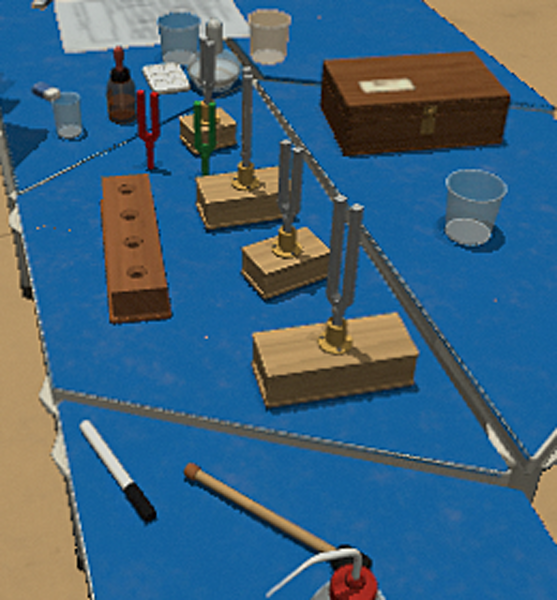

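```bash
cat >> h.py <<'E'
from scipy.optimize import minimize
from itertools import product
S=6
def hullmask(p,sets,off,shape):
    m=np.zeros(shape,np.uint8)
    for P in sets:
        q=(proj(p,P)-off+.5)*S
        cv2.fillConvexPoly(m,cv2.convexHull(np.round(q).astype(np.int32)),1)
    return m
def box(a,b): return np.array(list(product(*zip(a,b))),float)
def fork(H,zlo):
    return [box((-.0045,-.0045,zlo),(.0045,.0045,.042)),box((-.0045,-.010,.041),(.0045,.010,.054)),
      box((-.0045,-.013,.050),(.0045,-.005,H)),box((-.0045,.005,.050),(.0045,.013,H))]
def place(sets,x,y,th,z):
    c,s=np.cos(th),np.sin(th);R=np.array([[c,-s,0],[s,c,0],[0,0,1]]);return [P@R.T+[x,y,z] for P in sets]
def fit(obs,sets,z,x0):
    pre=[]
    for p,r in obs:
        v,u=np.nonzero(r);o=np.array([u.min()-8,v.min()-8]);w=r[o[1]:v.max()+9,o[0]:u.max()+9].astype(np.uint8)
        pre.append((p,o,cv2.resize(w,None,fx=S,fy=S,interpolation=cv2.INTER_LINEAR) if 0 else np.kron(w,np.ones((S,S),np.uint8))))
    def cost(q):
        t=0
        for p,o,w in pre:
            m=hullmask(p,place(sets,q[0],q[1],q[2],z),o,w.shape);t+=1-(m&w).sum()/max(1,(m|w).sum())
        return t
    best=None
    for th in x0[2]:
        f=minimize(cost,[x0[0],x0[1],th],method="Nelder-Mead",options=dict(initial_simplex=np.array([[x0[0]+a,x0[1]+b,th+c] for a,b,c in((0,0,0),(.006,0,0),(0,.006,0),(0,0,.3))]),xatol=1e-4,fatol=1e-4))
        if best is None or f.fun<best.fun: best=f
    return best
E
cat > m.py <<'E'
from h import *
P={n:vision.get_image(n) for n in("top","side")}
M={n:models.masks_of(P[n],"fork_a") for n in P}
B={n:models.masks_of(P[n],"fork_block") for n in P}
F=dict(a=(.151,.050,(350,180)),b=(.136,.047,(221,178)),c=(.121,.044,(280,176)),d=(.106,.041,(146,176)))
def near(L,p,X):
    u=proj(p,X)[0]; L=sorted(L,key=lambda d:np.hypot(*(np.array(d["bbox"][:2])-u)));
    return L[0],np.hypot(*(np.array(L[0]["bbox"][:2])-u)) if L else None
for k,(H,z,uv) in F.items():
    g=onz(P["top"],uv,z+.02); obs=[]
    for n in P:
        d,e=near(M[n],P[n],[*g[:2],z+.7*H]); print(k,n,np.round(d["bbox"]),round(e,1),round(d["score"],2))
        if e<12: obs.append((P[n],d["region"]))
    for o in [obs]+[[x] for x in obs]:
        f=fit(o,fork(H,.022),z,(g[0],g[1],(0,.8,1.6,2.4))); print("  ",np.round(f.x,4),round(f.fun,3))
g=np.array([onz(P["top"],(110+u/2.7586-.3,130+v/2.7586-.3),.04) for u,v in((264,296),(330,305),(393,316),(459,325))]);print(np.round(g,4))
bs=[box((-.028,-.108,0),(.028,.108,.04)),box((-.032,-.112,0),(.032,.112,.008))]
ob=[(P[n],B[n][0]["region"]) for n in P]
for o in (ob,ob[:1],ob[1:]):
    f=fit(o,bs,0,(*g.mean(0)[:2],(-.15,)));print("block",np.round(f.x,4),round(f.fun,3))
E
python3 m.py
```

```text
a top [358. 168.  22.  20.] 2.7 0.67
a side [341. 223.  21.  60.] 8.6 0.69
   [ 0.5793 -0.1325  0.5028] 0.349
   [ 0.5781 -0.132   0.6015] 0.117
   [ 0.5827 -0.1258  0.3457] 0.107
b top [217. 166.  22.  22.] 2.9 0.64
b side [296. 153.   6.  40.] 4.2 0.55
   [0.5802 0.1554 2.7494] 0.313
   [ 0.5797  0.1553 -0.3729] 0.113
   [0.5822 0.1616 2.9447] 0.126
c top [279. 167.  11.  20.] 2.6 0.7
c side [312. 190.  16.  43.] 5.2 0.88
   [0.5856 0.0251 0.3986] 0.336
   [0.5836 0.0249 0.5336] 0.142
   [0.5887 0.0305 0.4011] 0.123
d top [137. 169.  18.  18.] 2.1 0.46
d side [274. 132.   4.  33.] 0.6 0.72
   [ 0.5786  0.3227 -0.075 ] 0.428
   [0.5793 0.3224 0.0504] 0.155
   [ 0.5799  0.3285 -0.0831] 0.214
[[0.4448 0.1842 0.04  ]
 [0.4387 0.1318 0.04  ]
 [0.4309 0.0817 0.04  ]
 [0.4248 0.0294 0.04  ]]
block [ 0.4353  0.1086 -0.1314] 0.114
block [ 0.4341  0.1073 -0.1253] 0.043
block [ 0.4363  0.1136 -0.1336] 0.035
```

arm_command --pt "0 0 -0.5 0 0 -0.7 -1" --pt "0 0 -0.5 0 0 -0.7 -1" --pt "0 0 -0.5 0 0 -0.7 -1" --pt "0 0 0 0 0 -0.7 -1" --pt "0 0 0 0 0 -0.7 -1"

```text
time_s: 1.3
ee_pos: [0.2442, 0.4931, 0.2492]
tcp_rot: [3.141, 0.001, 3.105]
contact_force: [-0.1, -0.1, -1.2]
grip_width: 0.093
grasp_force: 0.0
```

arm_command --pt "-0.9 -0.4 0 0 0 0 -1" --pt "-0.9 -0.4 0 0 0 0 -1" --pt "-0.9 -0.4 0 0 0 0 -1" --pt "-0.9 -0.4 0 0 0 0 -1" --pt "-0.9 -0.4 0 0 0 0 -1" --pt "-0.9 -0.4 0 0 0 0 -1" --pt "-0.9 -0.4 0 0 0 0 -1" --pt "-0.9 -0.4 0 0 0 0 -1" --pt "-0.9 -0.4 0 0 0 0 -1" --pt "-0.9 -0.4 0 0 0 0 -1" --pt "-0.9 -0.4 0 0 0 0 -1" --pt "-0.9 -0.4 0 0 0 0 -1" --pt "-0.9 -0.4 0 0 0 0 -1" --pt "-0.9 -0.4 0 0 0 0 -1" --pt "-0.9 -0.4 0 0 0 0 -1" --pt "-0.9 -0.4 0 0 0 0 -1" --pt "-0.9 -0.4 0 0 0 0 -1" --pt "-0.9 -0.4 0 0 0 0 -1" --pt "-0.9 -0.4 0 0 0 0 -1" --pt "0 0 0 0 0 0 -1"

```text
time_s: 3.3
ee_pos: [0.5823, 0.3256, 0.248]
tcp_rot: [-3.141, 0.0, 3.099]
contact_force: [-0.1, 0.2, -0.6]
grip_width: 0.093
grasp_force: 0.0
```

```bash
cat >> h.py <<'E'
def go(x,y,yaw):
    s=readout.observe();p=s["ee_pos"];c=s["tcp_rot"][2];t=(c-yaw)/.12
    d=(np.array([x,y])-p[:2])/.02;u=np.array([np.cos(yaw),np.sin(yaw)]);v=np.array([np.sin(yaw),-np.cos(yaw)])
    print("t %.1f pos %s yaw %.3f w %.4f f %s | turn units %.2f then tx %.2f ty %.2f"%(s["time_s"],np.round(p,4),c,s["grip_width"],np.round(s["contact_force"],1),t,d@u,d@v))
def crop(p,n,x0,y0,x1,y1,k): cv2.imwrite('pics/'+n,cv2.resize(cv2.cvtColor(p["frame"][y0:y1,x0:x1],cv2.COLOR_RGB2BGR),None,fx=k,fy=k,interpolation=cv2.INTER_CUBIC))
E
python3 - <<'E'
from h import *
s=readout.observe();go(.580,.325,3.10)
q=[]
for n,b in(("top",(70,100,210,240)),("side",(210,60,350,200))):
    p=vision.get_image(n);e=s["ee_pos"];g=e.copy()
    u=proj(p,[e])[0];im=p["frame"].copy();cv2.circle(im,tuple(np.round(u).astype(int)),1,(255,0,255),-1)
    q.append(cv2.resize(im[b[1]:b[3],b[0]:b[2]],(400,400),interpolation=cv2.INTER_CUBIC));print(n,u)
cv2.imwrite('pics/d1.png',cv2.cvtColor(np.hstack(q),cv2.COLOR_RGB2BGR))
E
```

```text
t 3.3 pos [0.5823 0.3256 0.248 ] yaw 3.099 w 0.0930 f [-0.1  0.2 -0.6] | turn units -0.01 then tx 0.11 ty -0.03
top [114.19842449 146.38277782]
side [276.72397411  83.13019597]
```

View pics/d1.png

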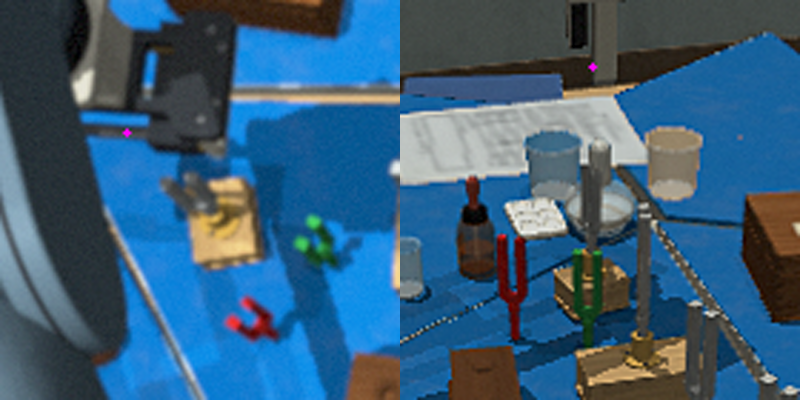

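arm_command --pt "0.1 0 0.8 0 0 0 -1" --pt "0 0 0.8 0 0 0 -1" --pt "0 0 0.8 0 0 0 -1" --pt "0 0 0.8 0 0 0 -1" --pt "0 0 0.8 0 0 0 -1" --pt "0 0 0.8 0 0 0 -1" --pt "0 0 0.8 0 0 0 -1" --pt "0 0 0.8 0 0 0 -1" --pt "0 0 0.4 0 0 0 -1" --pt "0 0 0 0 0 0 -1"

```text
time_s: 4.4
ee_pos: [0.5763, 0.3278, 0.1116]
tcp_rot: [-3.141, -0.002, 3.103]
contact_force: [0.7, -0.3, 1.0]
grip_width: 0.0928
grasp_force: 0.0
```

arm_command --pt "0 0 0 0 0 0 1" --pt "0 0 0 0 0 0 1" --pt "0 0 0 0 0 0 1" --pt "0 0 0 0 0 0 1" --pt "0 0 0 0 0 0 1" --pt "0 0 0 0 0 0 1" --pt "0 0 0 0 0 0 1" --pt "0 0 0 0 0 0 1"

```text
time_s: 5.2
ee_pos: [0.5777, 0.3274, 0.1126]
tcp_rot: [-3.142, -0.0, 3.102]
contact_force: [0.5, 0.1, 0.4]
grip_width: 0.034
grasp_force: 0.0
```

```bash
python3 - <<'E'
from h import *
s=readout.observe();go(.580,.325,3.10);print(s["torque"],s["grasp_force"])
q=[]
for n,b in(("top",(70,100,210,240)),("side",(210,60,350,200))):
    p=vision.get_image(n)
    q.append(cv2.resize(p["frame"][b[1]:b[3],b[0]:b[2]],(400,400),interpolation=cv2.INTER_CUBIC))
cv2.imwrite('pics/d2.png',cv2.cvtColor(np.hstack(q),cv2.COLOR_RGB2BGR))
E
```

```text
t 5.2 pos [0.5777 0.3274 0.1126] yaw 3.102 w 0.0340 f [0.5 0.1 0.4] | turn units 0.01 then tx -0.12 ty -0.12
[ 0.00464307 -0.02280523 -0.0149052 ] 0.007906374366939417
```

View pics/d2.png

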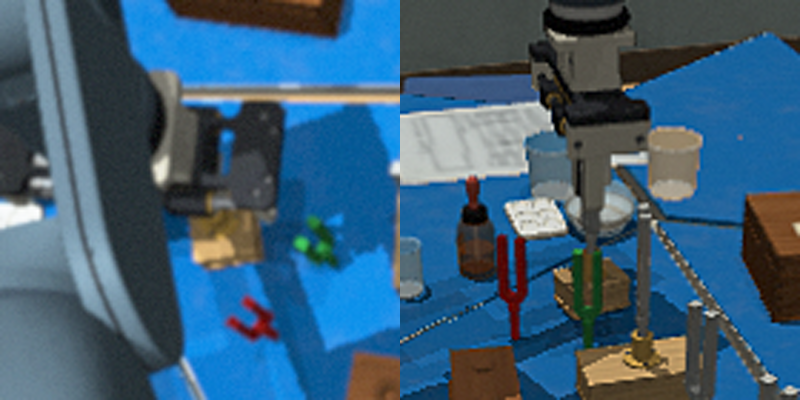

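arm_command --pt "0 0 0 0 0 0 1" --pt "0 0 0 0 0 0 1" --pt "0 0 0 0 0 0 1" --pt "0 0 0 0 0 0 1"

```text
time_s: 5.7
ee_pos: [0.5777, 0.3263, 0.1127]
tcp_rot: [-3.14, -0.0, 3.102]
contact_force: [-1.1, -5.5, 2.8]
grip_width: 0.0264
grasp_force: 29.9
```

arm_command --pt "0 -0.1 0 0 0 0 1" --pt "0 0 -0.3 0 0 0 1" --pt "0 0 -0.6 0 0 0 1" --pt "0 0 -0.8 0 0 0 1" --pt "0 0 -0.8 0 0 0 1" --pt "0 0 -0.8 0 0 0 1" --pt "0 0 -0.8 0 0 0 1" --pt "0 0 -0.4 0 0 0 1" --pt "0 0 -0.2 0 0 0 1"

```text
time_s: 6.6
ee_pos: [0.578, 0.3261, 0.2083]
tcp_rot: [3.14, 0.002, 3.102]
contact_force: [0.2, -0.4, -0.2]
grip_width: 0.0265
grasp_force: 29.8
```

arm_command --pt "0 0 0 0 0 0.7 1" --pt "0 0 0 0 0 0.7 1" --pt "0 0 0 0 0 0.7 1" --pt "0 0 0 0 0 0.7 1" --pt "0 0 0 0 0 0.7 1" --pt "0 0 0 0 0 0.7 1" --pt "0 0 0 0 0 0.7 1" --pt "0 0 0 0 0 0.7 1" --pt "0 0 0 0 0 0.7 1" --pt "0 0 0 0 0 0.7 1" --pt "0 0 0 0 0 0.7 1" --pt "0 0 0 0 0 0.7 1" --pt "0 0 0 0 0 0.7 1" --pt "0 0 0 0 0 0.7 1" --pt "0 0 0 0 0 0.7 1" --pt "0 0 0 0 0 0.7 1" --pt "0 0 0 0 0 0.7 1" --pt "0 0 0 0 0 0.6 1" --pt "0 0 0 0 0 0 1"

```text
time_s: 8.5
ee_pos: [0.5773, 0.3255, 0.206]
tcp_rot: [-3.14, 0.0, 1.601]
contact_force: [0.1, -1.0, -0.9]
grip_width: 0.0261
grasp_force: 29.8
```

```bash
python3 - <<'E'
from h import *
s=readout.observe();go(.4251,.0332,1.6);print(s["torque"],s["grasp_force"])
E
```

```text
t 8.5 pos [0.5773 0.3255 0.206 ] yaw 1.601 w 0.0261 f [ 0.1 -1.  -0.9] | turn units 0.01 then tx -14.39 ty -8.03
[-0.05483525  0.0558691   0.03308792] 29.804614316672087
```

arm_command --pt "-0.4 -0.2 0 0 0 0 1" --pt "-0.8 -0.45 0 0 0 0 1" --pt "-0.8 -0.45 0 0 0 0 1" --pt "-0.8 -0.45 0 0 0 0 1" --pt "-0.8 -0.45 0 0 0 0 1" --pt "-0.8 -0.45 0 0 0 0 1" --pt "-0.8 -0.45 0 0 0 0 1" --pt "-0.8 -0.45 0 0 0 0 1" --pt "-0.8 -0.45 0 0 0 0 1" --pt "-0.8 -0.45 0 0 0 0 1" --pt "-0.8 -0.45 0 0 0 0 1" --pt "-0.8 -0.45 0 0 0 0 1" --pt "-0.8 -0.45 0 0 0 0 1" --pt "-0.8 -0.45 0 0 0 0 1" --pt "-0.8 -0.45 0 0 0 0 1" --pt "-0.8 -0.45 0 0 0 0 1" --pt "-0.8 -0.45 0 0 0 0 1" --pt "-0.8 -0.45 0 0 0 0 1" --pt "-0.4 -0.2 0 0 0 0 1" --pt "0 0 0 0 0 0 1"

```text
time_s: 10.5
ee_pos: [0.4252, 0.0319, 0.2068]
tcp_rot: [3.141, 0.0, 1.601]
contact_force: [-0.0, 0.7, -0.6]
grip_width: 0.0264
grasp_force: 29.8
```

arm_command --pt "0 0 0.8 0 0 0 1" --pt "0 0 0.8 0 0 0 1" --pt "0 0 0.8 0 0 0 1" --pt "0 0 0.8 0 0 0 1" --pt "0 0 0.6 0 0 0 1" --pt "0 0 0.2 0 0 0 1" --pt "0 0 0 0 0 0 1" --pt "0 0 0 0 0 0 1"

```text
time_s: 11.3
ee_pos: [0.4262, 0.0328, 0.1271]
tcp_rot: [3.141, 0.0, 1.602]
contact_force: [-0.2, 0.5, -1.5]
grip_width: 0.0265
grasp_force: 29.8
```

```bash
python3 - <<'E'
from h import *
s=readout.observe();go(.4251,.0332,1.6)
q=[]
for n,b in(("top",(190,190,330,290)),("side",(200,140,340,240))):
    p=vision.get_image(n)
    q.append(cv2.resize(p["frame"][b[1]:b[3],b[0]:b[2]],None,fx=4,fy=4,interpolation=cv2.INTER_CUBIC)[:, :560])
cv2.imwrite('pics/d3.png',cv2.resize(cv2.cvtColor(np.vstack(q),cv2.COLOR_RGB2BGR),(420,600)))
E
```

```text
t 11.3 pos [0.4262 0.0328 0.1271] yaw 1.602 w 0.0265 f [-0.2  0.5 -1.5] | turn units 0.02 then tx 0.02 ty -0.05
```

View pics/d3.png

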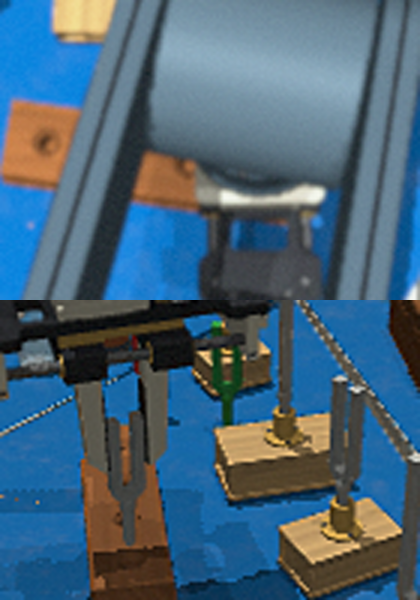

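```bash
python3 - <<'E'
from h import *
p=vision.get_image("side");z=.041+.1271-.1126
L=models.masks_of(p,"fork_d");u=proj(p,[.426,.036,z+.06])[0]
d=min(L,key=lambda d:np.hypot(*(np.array(d["bbox"][:2])-u)));print(u,d["bbox"],d["score"])
f=fit([(p,d["region"])],fork(.106,0),z,(.426,.036,(1.5,)));print(f.x,f.fun)
v,c=np.nonzero(d["region"]);print(v.max(),c[v>v.max()-6].mean(),proj(p,[[.4259,.0363,.04],[.4259,.0363,z],[*f.x[:2],z]]))
# holes by darkness in the side image: other holes' pixel vs prediction
b=np.array([.4363,.1136]);
for y in(.078,.026,-.026): 
  h=proj(p,[b[0]+.1332*y,b[1]+.991*y,.04])[0];i,j=np.round(h).astype(int)[::-1];w=255-p["frame"][i-7:i+8,j-8:j+9].mean(2);w=np.clip(w-np.percentile(w,75),0,None);g=np.mgrid[-7:8,-8:9];print(h,[(w*g[1]).sum()/w.sum()+j,(w*g[0]).sum()/w.sum()+i])
E
```

```text
[241.28015297 197.7907265 ] [240.1, 197.9, 10.7, 44.9] 0.57
[0.42733511 0.03594108 1.99696916] 0.18976157993893328
220 242.5 [[243.05906003 225.83421775]
 [242.68958103 220.27269762]
 [243.36509725 220.26142106]]
[238.78780951 187.48211567] [np.float64(237.63769485120454), np.float64(186.45441662730278)]
[240.0942262  199.26491444] [np.float64(240.10884353741497), np.float64(196.26734693877552)]
[241.5145568  212.00995164] [np.float64(241.51944167497507), np.float64(212.02791625124627)]
```

arm_command --pt "0 0 0.3 0 0 0 1" --pt "0 0 0.3 0 0 0 1" --pt "0 0 0.3 0 0 0 1" --pt "0 0 0.3 0 0 0 1" --pt "0 0 0.3 0 0 0 1" --pt "0 0 0.3 0 0 0 1"

```text
time_s: 12.1
ee_pos: [0.4257, 0.0327, 0.09]
tcp_rot: [3.142, -0.0, 1.602]
contact_force: [1.2, 0.7, 0.1]
grip_width: 0.0265
grasp_force: 29.9
```

arm_command --pt "0 0 0.2 0 0 0 1" --pt "0 0 0.1 0 0 0 1" --pt "0 0 0.05 0 0 0 1" --pt "0 0 0 0 0 0 1"

```text
time_s: 12.5
ee_pos: [0.4257, 0.0327, 0.0836]
tcp_rot: [-3.142, -0.0, 1.602]
contact_force: [0.6, 1.1, -2.5]
grip_width: 0.0262
grasp_force: 29.9
```

arm_command --pt "0 0 0 0 0 0 0" --pt "0 0 0 0 0 0 0" --pt "0 0 0 0 0 0 0" --pt "0 0 -0.2 0 0 0 0" --pt "0 0 -0.6 0 0 0 0" --pt "0 0 -1 0 0 0 0" --pt "0 0 -1 0 0 0 0" --pt "0 0 -1 0 0 0 0" --pt "0 0 -1 0 0 0 0" --pt "0 0 -1 0 0 0 0" --pt "0 0 -1 0 0 0 0" --pt "0 0 0 0 0 0.8 -1" --pt "0 0 0 0 0 0.8 -1" --pt "0 0 0 0 0 0.8 -1" --pt "0 0 0 0 0 0.8 -1" --pt "0 0 0 0 0 0.8 -1" --pt "0 0 0 0 0 0.8 -1" --pt "0 0 0 0 0 0.8 -1" --pt "0 0 0 0 0 0.8 -1" --pt "0 0 0 0 0 0.8 -1"

```text
time_s: 14.5
ee_pos: [0.4255, 0.0326, 0.2199]
tcp_rot: [3.141, 0.0, 0.734]
contact_force: [-0.5, 0.1, -0.7]
grip_width: 0.0931
grasp_force: 0.0
```

arm_command --pt "0 0 0 0 0 0.8 -1" --pt "0 0 0 0 0 0.8 -1" --pt "0 0 0 0 0 0.8 -1" --pt "0 0 0 0 0 0 -1"

```text
time_s: 14.9
ee_pos: [0.4256, 0.0326, 0.2199]
tcp_rot: [3.141, -0.0, 0.449]
contact_force: [-0.1, 0.3, -0.4]
grip_width: 0.0931
grasp_force: 0.0
```

```bash
python3 - <<'E'
from h import *
go(.5855,.0277,.45)
for n in("top","side"):
    p=vision.get_image(n)
    print(n,[(np.round(d["bbox"]).tolist(),round(d["score"],2)) for d in models.spot_in(p,"fork_d")])
crop(p,"s3.png",180,100,400,300,3)
E
```

```text
t 14.9 pos [0.4256 0.0326 0.2199] yaw 0.449 w 0.0931 f [-0.1  0.3 -0.4] | turn units -0.01 then tx 7.09 ty 3.70
top [([159.0, 212.0, 15.0, 14.0], 0.71), ([180.0, 187.0, 13.0, 19.0], 0.59), ([215.0, 166.0, 17.0, 13.0], 0.55), ([359.0, 169.0, 24.0, 18.0], 0.54)]
side [([276.0, 164.0, 16.0, 36.0], 0.74), ([342.0, 222.0, 19.0, 62.0], 0.69), ([315.0, 187.0, 11.0, 42.0], 0.69), ([242.0, 209.0, 12.0, 37.0], 0.69), ([296.0, 153.0, 6.0, 39.0], 0.52)]
```

View pics/s3.png

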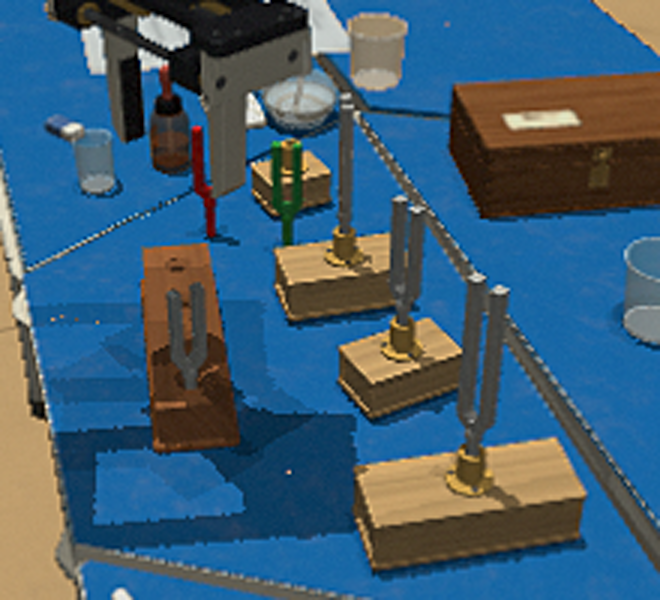

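arm_command --pt "0.5 0.26 0 0 0 0 -1" --pt "0.94 0.49 0 0 0 0 -1" --pt "0.94 0.49 0 0 0 0 -1" --pt "0.94 0.49 0 0 0 0 -1" --pt "0.94 0.49 0 0 0 0 -1" --pt "0.94 0.49 0 0 0 0 -1" --pt "0.94 0.49 0 0 0 0 -1" --pt "0.94 0.49 0 0 0 0 -1" --pt "0 0 0 0 0 0 -1" --pt "0 0 0.9 0 0 0 -1" --pt "0 0 0.9 0 0 0 -1" --pt "0 0 0.9 0 0 0 -1" --pt "0 0 0.9 0 0 0 -1" --pt "0 0 0.9 0 0 0 0" --pt "0 0 0 0 0 0 0" --pt "0 0 0 0 0 0 0" --pt "0 0 0 0 0 0 0" --pt "0 0 0 0 0 0 0" --pt "0 0 0 0 0 0 0" --pt "0 0 0 0 0 0 0"

```text
time_s: 17.1
ee_pos: [0.5855, 0.0277, 0.1302]
tcp_rot: [3.141, -0.001, 0.45]
contact_force: [-0.6, -0.3, 0.4]
grip_width: 0.0474
grasp_force: 0.0
```

arm_command --pt "0 0 0 0 0 0 1" --pt "0 0 0 0 0 0 1" --pt "0 0 0 0 0 0 1" --pt "0 0 0 0 0 0 1" --pt "0 0 0 0 0 0 1" --pt "0 0 0 0 0 0 1" --pt "0 0 0 0 0 0 1"

```text
time_s: 17.8
ee_pos: [0.5855, 0.0274, 0.1297]
tcp_rot: [3.141, -0.0, 0.45]
contact_force: [0.5, -1.8, -1.4]
grip_width: 0.0258
grasp_force: 29.9
```

```bash
python3 - <<'E'
from h import *
s=readout.observe();go(.5855,.0277,.45);print(s["torque"],s["grasp_force"])
p=vision.get_image("side");crop(p,"s4.png",250,100,400,240,4)
E
```

```text
t 17.8 pos [0.5855 0.0274 0.1297] yaw 0.450 w 0.0258 f [ 0.5 -1.8 -1.4] | turn units -0.00 then tx 0.01 ty -0.02
[-0.66995145 -0.23269353  0.00957856] 29.936908185482025
```

View pics/s4.png

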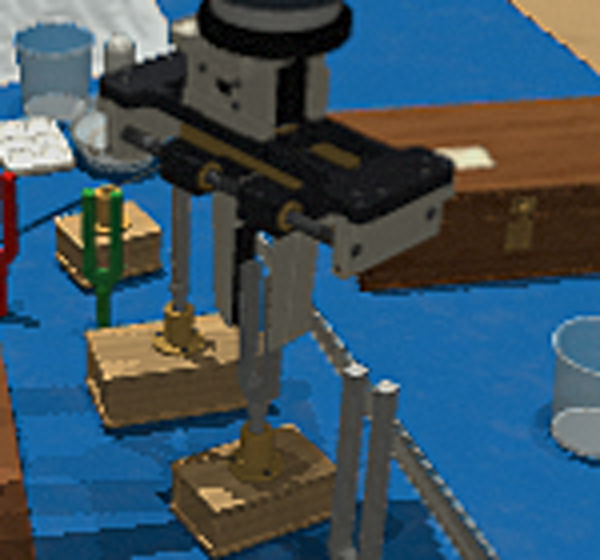

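arm_command --pt "0 0 -0.3 0 0 0 1" --pt "0 0 -0.6 0 0 0 1" --pt "0 0 -0.9 0 0 0 1" --pt "0 0 -0.9 0 0 0 1" --pt "0 0 -0.9 0 0 0 1" --pt "0 0 -0.9 0 0 0 1" --pt "0 0 0 0 0 -0.8 1" --pt "0 0 0 0 0 -0.8 1" --pt "0 0 0 0 0 -0.8 1" --pt "0 0 0 0 0 -0.8 1" --pt "0 0 0 0 0 -0.8 1" --pt "0 0 0 0 0 -0.8 1" --pt "0 0 0 0 0 -0.8 1" --pt "0 0 0 0 0 -0.8 1" --pt "0 0 0 0 0 -0.8 1" --pt "0 0 0 0 0 -0.8 1" --pt "0 0 0 0 0 -0.8 1" --pt "0 0 0 0 0 -0.8 1" --pt "0 0 0 0 0 0 1"

```text
time_s: 19.75
ee_pos: [0.5847, 0.0287, 0.2206]
tcp_rot: [-3.141, -0.001, 1.603]
contact_force: [-0.3, 0.5, -0.7]
grip_width: 0.0258
grasp_force: 29.9
```

```bash
python3 - <<'E'
from h import *
go(.4320,.0845,1.6)
E
```

```text
t 19.8 pos [0.5847 0.0287 0.2206] yaw 1.603 w 0.0258 f [-0.3  0.5 -0.7] | turn units 0.02 then tx 3.01 ty -7.55
```

arm_command --pt "0.2 -0.42 0 0 0 0 1" --pt "0.35 -0.9 0 0 0 0 1" --pt "0.35 -0.9 0 0 0 0 1" --pt "0.35 -0.9 0 0 0 0 1" --pt "0.35 -0.9 0 0 0 0 1" --pt "0.35 -0.9 0 0 0 0 1" --pt "0.35 -0.9 0 0 0 0 1" --pt "0.35 -0.9 0 0 0 0 1" --pt "0.35 -0.83 0 0 0 0 1" --pt "0 0 0 0 0 0 1" --pt "0 0 0.8 0 0 0 1" --pt "0 0 0.8 0 0 0 1" --pt "0 0 0.8 0 0 0 1" --pt "0 0 0.8 0 0 0 1" --pt "0 0 0.8 0 0 0 1" --pt "0 0 0 0 0 0 1" --pt "0 0 0 0 0 0 1"

```text
time_s: 21.45
ee_pos: [0.4327, 0.083, 0.14]
tcp_rot: [-3.141, -0.0, 1.601]
contact_force: [0.2, -0.0, -0.1]
grip_width: 0.0258
grasp_force: 29.9
```

```bash
cat > chk.py <<'E'
from h import *
import sys
H,dz,hy=map(float,sys.argv[1:4])  # fork height, tcp-foot, hole y in block
s=readout.observe();z=s["ee_pos"][2]-dz
h=np.array([.4352+.1296*hy,.1105+.9916*hy]); go(*h,1.6)
p=vision.get_image("side");b=np.array([.4363+.1332*hy,.1136+.991*hy])
L=models.masks_of(p,"fork_d");u=proj(p,[*b,z+.5*H])[0]
d=min(L,key=lambda d:np.hypot(*(np.array(d["bbox"][:2])-u)));print(u,d["bbox"],d["score"])
f=fit([(p,d["region"])],fork(H,0),z,(*b,(1.5,)));print("fork",f.x,f.fun,"hole in side",b)
v,c=np.nonzero(d["region"]);print("foot px",c[v>v.max()-6].mean(),v.max(),"pred",proj(p,[*b,z])[0])
E
python3 chk.py .121 .0857 -.026
```

```text
t 21.4 pos [0.4327 0.083  0.14  ] yaw 1.601 w 0.0258 f [ 0.2 -0.  -0.1] | turn units 0.01 then tx 0.09 ty -0.04
[239.70593685 184.75040768] [241.2, 210.0, 12.8, 36.6] 0.73
fork [0.43458815 0.03753725 3.06630407] 0.6799075068131142 hole in side [0.4328368 0.087834 ]
foot px 243.15 228 pred [241.17900887 206.99103546]
```

arm_command --pt "0.05 -0.03 0.3 0 0 0 1" --pt "0 0 0.3 0 0 0 1" --pt "0 0 0.3 0 0 0 1" --pt "0 0 0.3 0 0 0 1" --pt "0 0 0.3 0 0 0 1" --pt "0 0 0.2 0 0 0 1"

```text
time_s: 22.15
ee_pos: [0.4315, 0.084, 0.1049]
tcp_rot: [-3.141, -0.0, 1.602]
contact_force: [1.1, 0.2, -1.2]
grip_width: 0.0256
grasp_force: 29.9
```

arm_command --pt "0 0 0.2 0 0 0 1" --pt "0 0 0.1 0 0 0 1" --pt "0 0 0.05 0 0 0 1" --pt "0 0 0 0 0 0 1"

```text
time_s: 22.55
ee_pos: [0.4319, 0.084, 0.0986]
tcp_rot: [-3.142, 0.0, 1.602]
contact_force: [-0.8, -1.1, -0.3]
grip_width: 0.0259
grasp_force: 29.9
```

arm_command --pt "0 0 0 0 0 0 0" --pt "0 0 0 0 0 0 0" --pt "0 0 0 0 0 0 0" --pt "0 0 -0.2 0 0 0 0" --pt "0 0 -0.6 0 0 0 0" --pt "0 0 -1 0 0 0 0" --pt "0 0 -1 0 0 0 0" --pt "0 0 -1 0 0 0 0" --pt "0 0 -1 0 0 0 0" --pt "0 0 -1 0 0 0 0" --pt "0 0 -0.9 0 0 0 0" --pt "0 0 0 0 0 -0.8 -1" --pt "0 0 0 0 0 -0.8 -1" --pt "0 0 0 0 0 -0.8 -1" --pt "0 0 0 0 0 -0.8 -1" --pt "0 0 0 0 0 -0.8 -1" --pt "0 0 0 0 0 -0.8 -1" --pt "0 0 0 0 0 -0.8 -1" --pt "0 0 0 0 0 -0.8 -1" --pt "0 0 0 0 0 -0.8 -1"

```text
time_s: 24.55
ee_pos: [0.4318, 0.084, 0.233]
tcp_rot: [3.141, 0.0, 2.47]
contact_force: [0.0, 0.6, -0.2]
grip_width: 0.0931
grasp_force: 0.0
```

arm_command --pt "0 0 0 0 0 -0.8 -1" --pt "0 0 0 0 0 -0.8 -1" --pt "0 0 0 0 0 -0.8 -1" --pt "0 0 0 0 0 -0.8 -1" --pt "0 0 0 0 0 0 -1"

```text
time_s: 25.05
ee_pos: [0.4318, 0.084, 0.233]
tcp_rot: [3.142, 0.0, 2.851]
contact_force: [-0.6, -0.5, 0.0]
grip_width: 0.0931
grasp_force: 0.0
```

```bash
python3 - <<'E'
from h import *
go(.5805,.1585,2.84)
p=vision.get_image("side");crop(p,"s5.png",200,100,370,250,4)
E
```

```text
t 25.1 pos [0.4318 0.084  0.233 ] yaw 2.851 w 0.0931 f [-0.6 -0.5  0. ] | turn units 0.09 then tx -5.99 ty 5.76
```

View pics/s5.png

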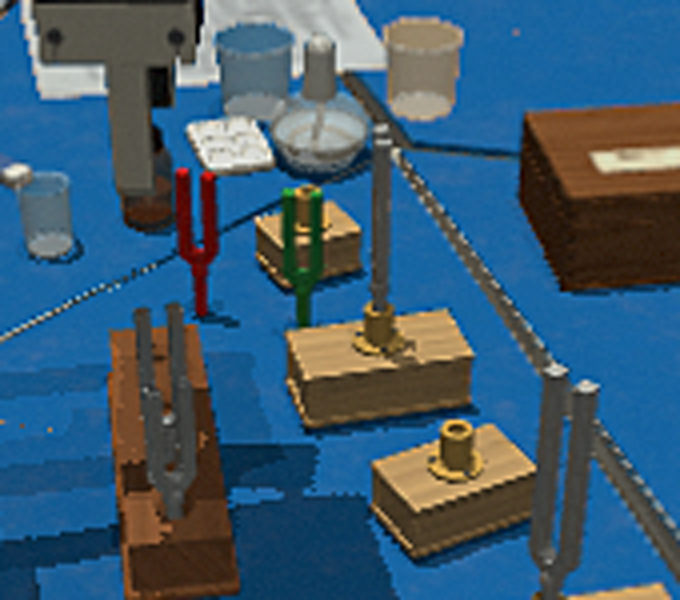

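arm_command --pt "-0.4 0.38 0 0 0 0.1 -1" --pt "-0.8 0.77 0 0 0 0 -1" --pt "-0.8 0.77 0 0 0 0 -1" --pt "-0.8 0.77 0 0 0 0 -1" --pt "-0.8 0.77 0 0 0 0 -1" --pt "-0.8 0.77 0 0 0 0 -1" --pt "-0.8 0.77 0 0 0 0 -1" --pt "-0.8 0.77 0 0 0 0 -1" --pt "0 0 0 0 0 0 -1" --pt "0 0 0.85 0 0 0 -1" --pt "0 0 0.85 0 0 0 -1" --pt "0 0 0.85 0 0 0 -1" --pt "0 0 0.85 0 0 0 -1" --pt "0 0 0.85 0 0 0 0" --pt "0 0 0 0 0 0 0" --pt "0 0 0 0 0 0 0" --pt "0 0 0 0 0 0 0" --pt "0 0 0 0 0 0 0" --pt "0 0 0 0 0 0 0" --pt "0 0 0 0 0 0 0"

```text
time_s: 27.1
ee_pos: [0.581, 0.1584, 0.1482]
tcp_rot: [3.141, 0.001, 2.838]
contact_force: [0.4, -0.2, -0.3]
grip_width: 0.0469
grasp_force: 0.0
```

arm_command --pt "0 0 0 0 0 0 1" --pt "0 0 0 0 0 0 1" --pt "0 0 0 0 0 0 1" --pt "0 0 0 0 0 0 1" --pt "0 0 0 0 0 0 1" --pt "0 0 0 0 0 0 1" --pt "0 0 0 0 0 0 1"

```text
time_s: 27.8
ee_pos: [0.5807, 0.158, 0.1476]
tcp_rot: [-3.141, -0.0, 2.838]
contact_force: [-1.1, -2.3, 1.1]
grip_width: 0.0262
grasp_force: 30.0
```

arm_command --pt "0 0 -0.3 0 0 0 1" --pt "0 0 -0.7 0 0 0 1" --pt "0 0 -1 0 0 0 1" --pt "0 0 -1 0 0 0 1" --pt "0 0 -1 0 0 0 1" --pt "0 0 -1 0 0 0 1" --pt "0 0 0 0 0 0.8 1" --pt "0 0 0 0 0 0.8 1" --pt "0 0 0 0 0 0.8 1" --pt "0 0 0 0 0 0.8 1" --pt "0 0 0 0 0 0.8 1" --pt "0 0 0 0 0 0.8 1" --pt "0 0 0 0 0 0.8 1" --pt "0 0 0 0 0 0.8 1" --pt "0 0 0 0 0 0.8 1" --pt "0 0 0 0 0 0.8 1" --pt "0 0 0 0 0 0.8 1" --pt "0 0 0 0 0 0.8 1" --pt "0 0 0 0 0 0.7 1" --pt "0 0 0 0 0 0 1"

```text
time_s: 29.8
ee_pos: [0.581, 0.1591, 0.248]
tcp_rot: [3.141, -0.001, 1.601]
contact_force: [0.7, -0.8, -0.6]
grip_width: 0.0262
grasp_force: 29.9
```

```bash
python3 - <<'E'
from h import *
go(.4388,.1358,1.6)
E
```

```text
t 29.8 pos [0.581  0.1591 0.248 ] yaw 1.601 w 0.0262 f [ 0.7 -0.8 -0.6] | turn units 0.01 then tx -0.95 ty -7.14
```

Move over hole b and lower the foot to about 0.055 (TCP 0.156).

arm_command --pt "-0.1 -0.44 0 0 0 0 1" --pt "-0.1 -0.8 0 0 0 0 1" --pt "-0.1 -0.9 0 0 0 0 1" --pt "-0.1 -0.9 0 0 0 0 1" --pt "-0.15 -0.9 0 0 0 0 1" --pt "-0.1 -0.9 0 0 0 0 1" --pt "-0.1 -0.9 0 0 0 0 1" --pt "-0.1 -0.9 0 0 0 0 1" --pt "-0.1 -0.5 0 0 0 0 1" --pt "0 0 0 0 0 0 1" --pt "0 0 0.9 0 0 0 1" --pt "0 0 0.9 0 0 0 1" --pt "0 0 0.9 0 0 0 1" --pt "0 0 0.9 0 0 0 1" --pt "0 0 0.8 0 0 0 1" --pt "0 0 0.2 0 0 0 1" --pt "0 0 0 0 0 0 1" --pt "0 0 0 0 0 0 1"

```text
time_s: 31.6
ee_pos: [0.4395, 0.135, 0.1564]
tcp_rot: [3.14, -0.0, 1.602]
contact_force: [0.5, 0.7, -1.4]
grip_width: 0.0258
grasp_force: 29.9
```

arm_command --pt "0 0 0.3 0 0 0 1" --pt "0 0 0.3 0 0 0 1" --pt "0 0 0.3 0 0 0 1" --pt "0 0 0.3 0 0 0 1" --pt "0 0 0.3 0 0 0 1" --pt "0 0 0.2 0 0 0 1"

```text
time_s: 32.2
ee_pos: [0.4385, 0.1349, 0.1209]
tcp_rot: [-3.141, 0.0, 1.602]
contact_force: [-0.2, -0.1, -1.4]
grip_width: 0.0262
grasp_force: 29.9
```

arm_command --pt "0 0 0.2 0 0 0 1" --pt "0 0 0.1 0 0 0 1" --pt "0 0 0.1 0 0 0 1" --pt "0 0 0 0 0 0 1"

```text
time_s: 32.6
ee_pos: [0.4386, 0.1349, 0.1135]
tcp_rot: [-3.141, 0.0, 1.602]
contact_force: [-0.4, 0.3, -0.8]
grip_width: 0.026
grasp_force: 29.9
```

arm_command --pt "0 0 0 0 0 0 0" --pt "0 0 0 0 0 0 0" --pt "0 0 0 0 0 0 0" --pt "0 0 -0.2 0 0 0 0" --pt "0 0 -0.6 0 0 0 0" --pt "0 0 -1 0 0 0 0" --pt "0 0 -1 0 0 0 0" --pt "0 0 -1 0 0 0 0" --pt "0 0 -1 0 0 0 0" --pt "0 0 -1 0 0 0 0" --pt "0 0 -1 0 0 0 0" --pt "0 0 0 0 0 0.8 -1" --pt "0 0 0 0 0 0.8 -1" --pt "0 0 0 0 0 0.8 -1" --pt "0 0 0 0 0 0.8 -1" --pt "0 0 0 0 0 0.8 -1" --pt "0 0 0 0 0 0.8 -1" --pt "0 0 0 0 0 0.8 -1" --pt "0 0 0 0 0 0.8 -1" --pt "0 0 0 0 0 0.8 -1"

```text
time_s: 34.6
ee_pos: [0.4386, 0.1349, 0.25]
tcp_rot: [3.141, -0.0, 0.734]
contact_force: [0.5, -0.1, 0.3]
grip_width: 0.0926
grasp_force: 0.0
```

arm_command --pt "0 0 0 0 0 0.8 -1" --pt "0 0 0 0 0 0.8 -1" --pt "0 0 0 0 0 0.6 -1" --pt "0 0 0 0 0 0 -1"

```text
time_s: 35.0
ee_pos: [0.4386, 0.1349, 0.25]
tcp_rot: [3.141, -0.0, 0.473]
contact_force: [0.5, -0.2, -0.1]
grip_width: 0.093
grasp_force: 0.0
```

```bash
python3 - <<'E'
from h import *
go(.5803,-.129,.48)
p=vision.get_image("side");crop(p,"s6.png",200,100,370,250,4)
E
```

```text
t 35.0 pos [0.4386 0.1349 0.25  ] yaw 0.473 w 0.0930 f [ 0.5 -0.2 -0.1] | turn units -0.06 then tx 0.19 ty 14.98
```

View pics/s6.png

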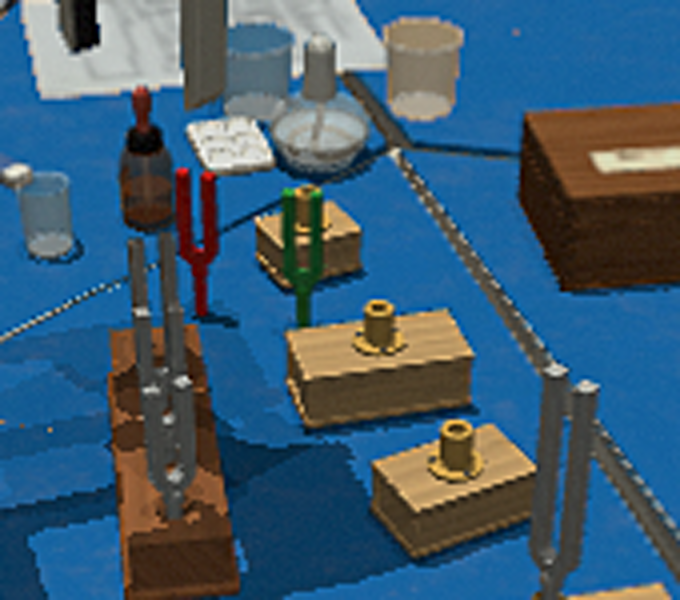

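arm_command --pt "0 0.4 0 0 0 0 -1" --pt "0 0.94 0 0 0 0 -1" --pt "0 0.94 0 0 0 0 -1" --pt "0 0.94 0 0 0 0 -1" --pt "0 0.94 0 0 0 0 -1" --pt "0.1 0.94 0 0 0 0 -1" --pt "0.1 0.94 0 0 0 0 -1" --pt "0 0.94 0 0 0 0 -1" --pt "0 0.94 0 0 0 0 -1" --pt "0 0.94 0 0 0 0 -1" --pt "0 0.94 0 0 0 0 -1" --pt "0 0.94 0 0 0 0 -1" --pt "0 0.94 0 0 0 0 -1" --pt "0 0.94 0 0 0 0 -1" --pt "0 0.94 0 0 0 0 -1" --pt "0 0.94 0 0 0 0 -1" --pt "0 0.5 0 0 0 0 -1" --pt "0 0 0 0 0 0 -1"

```text
time_s: 36.85
ee_pos: [0.5796, -0.1316, 0.2492]
tcp_rot: [-3.141, 0.0, 0.472]
contact_force: [0.3, -0.0, 0.4]
grip_width: 0.0929
grasp_force: 0.0
```

arm_command --pt "0 0 0.8 0 0 0 -1" --pt "0 0 0.8 0 0 0 -1" --pt "0 0 0.8 0 0 0 -1" --pt "0 0 0.8 0 0 0 -1" --pt "0 0 0.8 0 0 0 0" --pt "0 0 0.2 0 0 0 0" --pt "0 0 0 0 0 0 0" --pt "0 0 0 0 0 0 0" --pt "0 0 0 0 0 0 0" --pt "0 0 0 0 0 0 0" --pt "0 0 0 0 0 0 0"

```text
time_s: 37.95
ee_pos: [0.5794, -0.1303, 0.1662]
tcp_rot: [3.141, -0.001, 0.474]
contact_force: [0.6, -0.3, -0.3]
grip_width: 0.0472
grasp_force: 0.0
```

arm_command --pt "0 0 0 0 0 0 1" --pt "0 0 0 0 0 0 1" --pt "0 0 0 0 0 0 1" --pt "0 0 0 0 0 0 1" --pt "0 0 0 0 0 0 1" --pt "0 0 0 0 0 0 1" --pt "0 0 0 0 0 0 1"

```text
time_s: 38.65
ee_pos: [0.5792, -0.1304, 0.1657]
tcp_rot: [3.141, -0.0, 0.474]
contact_force: [0.9, -0.6, -0.6]
grip_width: 0.0259
grasp_force: 30.0
```

arm_command --pt "0 0 -0.3 0 0 0 1" --pt "0 0 -0.7 0 0 0 1" --pt "0 0 -1 0 0 0 1" --pt "0 0 -1 0 0 0 1" --pt "0 0 -1 0 0 0 1" --pt "0 0 -1 0 0 0 1" --pt "0 0 -0.9 0 0 0 1" --pt "0 0 0 0 0 -0.8 1" --pt "0 0 0 0 0 -0.8 1" --pt "0 0 0 0 0 -0.8 1" --pt "0 0 0 0 0 -0.8 1" --pt "0 0 0 0 0 -0.8 1" --pt "0 0 0 0 0 -0.8 1" --pt "0 0 0 0 0 -0.8 1" --pt "0 0 0 0 0 -0.8 1" --pt "0 0 0 0 0 -0.8 1" --pt "0 0 0 0 0 -0.8 1" --pt "0 0 0 0 0 -0.8 1" --pt "0 0 0 0 0 -0.6 1" --pt "0 0 0 0 0 0 1"

```text
time_s: 40.65
ee_pos: [0.5788, -0.1297, 0.2838]
tcp_rot: [-3.141, -0.001, 1.603]
contact_force: [0.8, -0.1, -0.8]
grip_width: 0.0259
grasp_force: 30.0
```

```bash
python3 - <<'E'
from h import *
go(.4455,.187,1.6)
E
```

```text
t 40.6 pos [ 0.5788 -0.1297  0.2838] yaw 1.603 w 0.0259 f [ 0.8 -0.1 -0.8] | turn units 0.02 then tx 16.02 ty -6.20
```

arm_command --pt "0.45 -0.18 0 0 0 0 1" --pt "0.93 -0.36 0 0 0 0 1" --pt "0.93 -0.36 0 0 0 0 1" --pt "0.93 -0.36 0 0 0 0 1" --pt "0.93 -0.36 0 0 0 0 1" --pt "0.93 -0.36 0 0 0 0 1" --pt "0.93 -0.36 0 0 0 0 1" --pt "0.93 -0.36 0 0 0 0 1" --pt "0.93 -0.36 0 0 0 0 1" --pt "0.93 -0.36 0 0 0 0 1" --pt "0.93 -0.36 0 0 0 0 1" --pt "0.93 -0.36 0 0 0 0 1" --pt "0.93 -0.36 0 0 0 0 1" --pt "0.93 -0.36 0 0 0 0 1" --pt "0.93 -0.36 0 0 0 0 1" --pt "0.93 -0.36 0 0 0 0 1" --pt "0.93 -0.36 0 0 0 0 1" --pt "0.7 -0.26 0 0 0 0 1" --pt "0 0 0 0 0 0 1" --pt "0 0 0 0 0 0 1"

```text
time_s: 42.65
ee_pos: [0.4448, 0.1868, 0.2838]
tcp_rot: [3.141, 0.0, 1.603]
contact_force: [0.1, -0.2, -0.7]
grip_width: 0.0258
grasp_force: 30.0
```

arm_command --pt "0 0 0.8 0 0 0 1" --pt "0 0 0.8 0 0 0 1" --pt "0 0 0.8 0 0 0 1" --pt "0 0 0.8 0 0 0 1" --pt "0 0 0.8 0 0 0 1" --pt "0 0 0.8 0 0 0 1" --pt "0 0 0.7 0 0 0 1" --pt "0 0 0.2 0 0 0 1" --pt "0 0 0 0 0 0 1" --pt "0 0 0 0 0 0 1"

```text
time_s: 43.65
ee_pos: [0.4458, 0.1862, 0.1703]
tcp_rot: [3.141, -0.0, 1.601]
contact_force: [0.1, -0.1, -1.6]
grip_width: 0.0258
grasp_force: 30.0
```

arm_command --pt "0 0 0.3 0 0 0 1" --pt "0 0 0.3 0 0 0 1" --pt "0 0 0.3 0 0 0 1" --pt "0 0 0.3 0 0 0 1" --pt "0 0 0.3 0 0 0 1" --pt "0 0 0.3 0 0 0 1"

```text
time_s: 44.25
ee_pos: [0.4451, 0.1864, 0.133]
tcp_rot: [-3.141, 0.0, 1.602]
contact_force: [-0.6, -0.3, -0.6]
grip_width: 0.0259
grasp_force: 30.0
```

Target z = 0.1277; about 0.25 units more, then release and rise.

arm_command --pt "0 0 0.2 0 0 0 1" --pt "0 0 0.1 0 0 0 1" --pt "0 0 0 0 0 0 1" --pt "0 0 0 0 0 0 1"

```text
time_s: 44.65
ee_pos: [0.4454, 0.1864, 0.1277]
tcp_rot: [3.141, -0.0, 1.602]
contact_force: [0.9, -0.7, -1.3]
grip_width: 0.0259
grasp_force: 30.0
```

arm_command --pt "0 0 0 0 0 0 0" --pt "0 0 0 0 0 0 0" --pt "0 0 0 0 0 0 0" --pt "0 0 -0.2 0 0 0 0" --pt "0 0 -0.6 0 0 0 0" --pt "0 0 -1 0 0 0 0" --pt "0 0 -1 0 0 0 0" --pt "0 0 -1 0 0 0 0" --pt "0 0 -1 0 0 0 0" --pt "0 0 -1 0 0 0 0" --pt "0 0 -1 0 0 0 0" --pt "0 0 -1 0 0 0 0" --pt "0 0 0 0 0 0 0"

```text
time_s: 45.95
ee_pos: [0.4468, 0.1867, 0.2873]
tcp_rot: [3.135, -0.001, 1.602]
contact_force: [0.4, 0.1, 0.3]
grip_width: 0.0466
grasp_force: 0.0
```

```bash
python3 - <<'E'
from h import *
p=vision.get_image("side");crop(p,"s7.png",200,100,370,250,4)
E
```

```text
(no output)
```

View pics/s7.png

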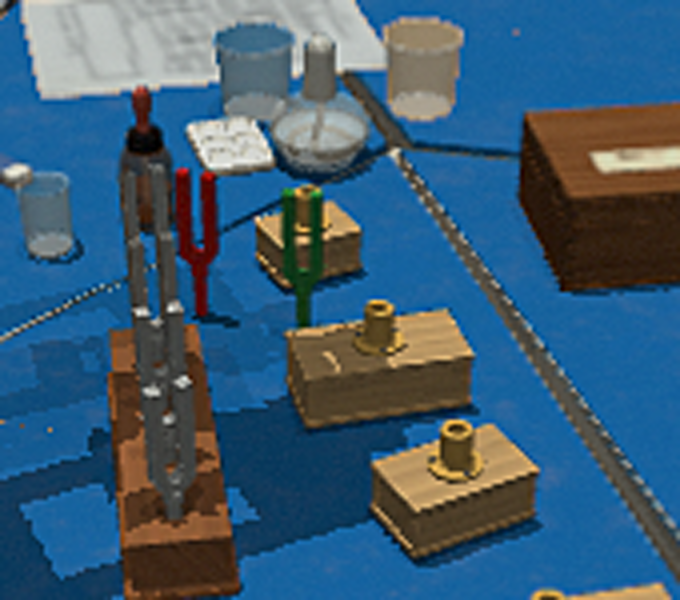

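```bash
python3 - <<'E'
from h import *
p=vision.get_image("side")
for y,z in((.078,.163),(.026,.148),(-.026,.133),(-.078,.118)):
    print((proj(p,[.4363+.1332*y,.1136+.991*y,z])[0]-[200,100])*4)
E
```

```text
[143.4291768  173.70306051]
[149.94870922 239.97976655]
[156.98292371 310.92439475]
[164.58609125 386.97056277]
```

```bash
python3 -c "
from cell import arm
print(arm.job_done())"
```

```text
the job is handed in; nothing more can be done
None
```

I stood all four forks in the block, longest at the left to shortest at the right, and released them. I never went near the striker or the look-alikes, and I have handed the job in; the call did not return a verdict.

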